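# Hold the cover flush on a tilted junction box

### The job

Pick the long rectangular cover that fits the open junction box off the bench, tilt it to the slope of the box's mouth, and hold it flush on the mouth, edges matching all round, ready for a colleague to drive the screws. Finish while still gripping the cover and pressing it against the box, lightly but firmly (about 5 to 15 newtons): do not let go. Leave the other covers, the screwdriver, the cup and the socket bit where they are.

Things in the scene. Friction and masses are not known exactly. Their poses are not given: they have to be found in the camera images.
- cover: the long rectangular cover to use: flat white plastic plate, 92 mm long (its x axis), 56 mm wide (its y axis), 8 mm thick, about 35 to 70 g, with a small dark screw at each corner; it lies flat on the bench. Origin: centre of its underside; z points up out of its top. It is the only oblong one of three loose white covers; half a turn about z changes nothing.
- mouth (a point): centre of the rim plane of the open white junction box (outside 92 mm along x, 56 along y, 40 deep, walls 4). z: normal out of the mouth, which looks up and towards the robot, 15 to 37 degrees from vertical, different each time; x: long way, up the slope; y: level. The outline equals the cover's; fingers may stick out below the cover beside the box (free for 35 mm below the rim).
- box: the junction box with the aluminium bed (110 x 82 x 10 mm) below it, one piece, locked at its tilt on a very stiff pivot between two cheeks (it does not move under a push of this task). Origin: on the level pivot axis, 58 mm above the bench; the mouth is 52 mm from it along z. Axes as for the mouth.
- stand: dark cast stand carrying the box: base plate 150 x 130 x 12 mm, two cheeks up to 70 mm high at 52 mm either side, fixed to the bench. Origin: centre of its underside; x is level and runs the way the mouth's x runs seen from above.
- short_cover: bystander: square white cover, 56 x 56 x 8 mm, origin at the centre of its underside; leave alone
- round_cover: bystander: round white cover, 72 mm across, 8 mm thick, origin at the centre of its underside; leave alone
- screwdriver: bystander: screwdriver with red handle, 200 mm long, lying along its x axis; leave alone
- screw_cup: bystander: black cup, 72 mm across, 60 mm high, origin at the centre of its underside; leave alone
- socket_tube: bystander: steel socket bit standing upright, 30 mm across, 60 mm high, origin at the centre of its underside; leave alone
There are look-alikes about, which are no part of the job. Of the things like the stand, leave any that is purple; of the rest the smaller one is meant. Leave any red look-alike of the cover alone.

How it is judged (in metres and radians):
On the way:
1. the long cover is pinched and lifted clear of the bench (height (world z) of cover above 0.04 m and contact force between the fingers and cover above 1 N), for 0.2 s.
At the end, for the whole second after the job is handed in: Long cover on the box mouth: centre within 6 mm of the mouth's along x and y, underside within 3 mm of the rim plane, face within 0.045 rad of it, long edges within 0.1 rad; at rest, fingers still on it (over 2 N), pressed on the box with 2 to 40 N (x of cover in the frame of mouth between -0.006 and 0.006 m and y of cover in the frame of mouth between -0.006 and 0.006 m and z of cover in the frame of mouth between -0.003 and 0.003 m and angle between the z axis of cover and the z axis of mouth, either way round below 0.045 rad and angle between the x axis of cover and the x axis of mouth, either way round below 0.1 rad and contact force between cover and box between 2 and 40 N and contact force between the fingers and cover above 2 N and linear speed of cover below 0.02 m/s); the arm keeps its last pose, push and grip.
It fails at once if another cover, the screwdriver, the cup or the socket bit is moved by more than 20 mm (distance of any of short_cover, round_cover, screwdriver, screw_cup, socket_tube from where it was at the start of the episode above 0.02 m).
It fails at once if the cover is rammed against the box with over 80 N (contact force between cover and box above 80 N).
It also fails if it takes over 35 s, if anything falls off the work surface, if the arm or the gripper's body presses on something with over 40 N, if the wrist force passes 120 N, or if a joint passes its speed limit or range.

### The arm

A 6-joint arm with a two-finger parallel gripper is mounted at the origin on the work surface. World frame = base frame: x ahead of the robot, y to its left, z up, the work surface at z = 0. Lengths are in mm, angles in rad, forces in N, time in s.
With the tool pointing down it reaches from about 275 to 750 mm from the base axis. Payload 10.2 kg.
Tool frame: the origin (TCP) lies midway between the tips of the shut fingers; the grasp point (between the pads) lies 19 mm behind it; z points along the fingers, y is the direction in which the jaws open and shut (so a half turn about z gives the same grasp; the last joint's range is limited). The gripper opens to 85 mm and grips with 20 to 120 N. Pads are 22 mm wide; open, the fingers measure 114 mm over their backs; the gripper's body (76 mm by 85 mm) begins 54 mm behind the grasp point. The pads swing forward as they close: fully open they stand 13 mm farther back than shut.
Start: joints at [1.095, 0.313, 1.498, -0, 1.331, -0.223], TCP at [131.324, 508.316, 231.294] pointing down, gripper open.
Joint ranges: [-2.94, 2.94], [-0.97, 2.17], [0.19, 2.56], [-1.23, 4.37], [0.02, 3.11], [-2.88, 2.88]. Speed limits (rad/s): [2.39, 2.39, 3.01, 3.14, 3.14, 3.14].

### API

Orientations are given as a unit quaternion [w, x, y, z].
In Python, from rig import sense, optics, ctrl gives the robot as it stands.
- The arm moves only by the tool play_rows, never from a script. Its argument "plan" is a list of rows, each a list of 7 numbers: the shift along the world's x, y, z in mm, then the turn, a rotation vector about the world's x, y, z in rad, then the opening, from -1 (shut) to 1 (fully open), so that 0 is half open. A call has 1 to 5 rows; each row shifts and turns the pose as measured when the row begins; what a row does not reach is not made up. A row lasts 1/12 s, in which the tool goes at most 41.7 mm and 7.16 degrees, less where a joint would pass 70% of its speed; a pose out of reach is approached as far as the arm can. A call is refused whole if a number of a shift passes 41.7 or a number of a turn 0.125, either way. A call with a gripper value outside its range is refused whole. The fingers move at their own pace and stop on an object; "grip_force" is the grip in N (left out, the last holds). Time passes only in rows, so rows that do not move let the fingers close. It gives the time, the measured TCP pose, the force and the opening at its end, in the units of the state.
- sense(): the state, without advancing time (a new reading comes with each control period).
- optics.capture(name): name is "scene" or "top"; returns a dict with "img" (400x640x3 uint8, blue, green, red), "fx", "fy", "cx", "cy" (pixels), "dist" ([k1, k2, p1, p2, k3] as OpenCV has them; the pictures are not rectified), "world_to_cam" (4x4, takes a point from world to camera coordinates). Camera axes: x right, y up, looking along -z (the intrinsics and any distortion apply to the point x, -y, -z); pixel columns grow to the right and rows downward; lengths in mm; the calibration is good to about 2 mm. A picture is of the moment at which its call begins. There is no depth.
- ctrl.finish_job(): hands the job in, once; it reports no verdict.
The state is a dict: "time_s": time; "joints": joint angles; "dq": joint speeds; "tau": joint torques, N m; "eef_pos": TCP position; "ee_rot": TCP orientation; "force": force on the tool from outside, world axes, zero at the start; "wrist_torque": the same for the moment, N m; "grip_width": opening from 0.0 (shut) to 1.0 (fully open).
Only numpy, scipy, OpenCV 4.12 (cv2) and the standard library are available. Lean on these libraries where they do the work, as an engineer would, in place of code of your own. Each camera call takes 0.05 s, during which the arm holds its last target. There are 200 camera calls.

## Working session

There is one attempt and no reset: what is moved stays moved. The work goes in short steps, Python scripts to look and compute and a tool call to move; the robot and the scene stay as the last step left them, time stands still between calls to the robot, and variables do not carry over. Pictures are saved under pics/ and viewed, about 8 in all and at most 12, crops included, and the job is handed in when it is done.

Besides the shell and the picture viewer there is one more tool, called by a JSON object that holds its "op" and its "data". play_rows: Moves the arm, as the interface text tells. Its arguments: {"type":"object","properties":{"plan":{"type":"array"},"grip_force":{"type":"number"}},"required":["plan"]}

```bash
ls; mkdir -p pics
python3 - <<'E'
from rig import sense, optics
import cv2,numpy as np,pickle
d={}
for n in("scene","top"):
    c=optics.capture(n); d[n]=c; cv2.imwrite(f"pics/{n}0.png",c["img"]); print(n,c["fx"],c["fy"],c["cx"],c["cy"],c["dist"]);print(np.round(c["world_to_cam"],3))
pickle.dump(d,open("c0.pkl","wb")); print(sense())
E
```

```text
pics
scene 461.4346613482808 461.4346613482808 320.38985005489513 200.6894687916598 [0.04554981 0.         0.         0.         0.        ]
[[ 8.500000e-01  5.270000e-01 -5.000000e-03 -4.616270e+02]
 [-4.130000e-01  6.710000e-01  6.160000e-01  1.296200e+02]
 [ 3.270000e-01 -5.210000e-01  7.880000e-01 -1.481752e+03]
 [ 0.000000e+00  0.000000e+00  0.000000e+00  1.000000e+00]]
top 424.3769198171709 424.3769198171709 314.0133295500914 193.85160419134098 [-0.06729774  0.          0.          0.          0.        ]
[[-1.600000e-02 -1.000000e+00 -1.600000e-02  3.338600e+01]
 [ 9.950000e-01 -1.800000e-02  1.030000e-01 -5.209160e+02]
 [-1.030000e-01 -1.400000e-02  9.950000e-01 -1.345173e+03]
 [ 0.000000e+00  0.000000e+00  0.000000e+00  1.000000e+00]]
{'time_s': 0.1, 'joints': array([ 1.09459002e+00,  3.13391896e-01,  1.49835052e+00, -1.08251616e-05,
        1.33102042e+00, -2.23354055e-01]), 'dq': array([ 1.61258818e-04,  4.06663740e-04, -2.13768333e-03,  5.50471989e-05,
       -7.19477913e-04, -3.20292569e-05]), 'tau': array([ 2.57931351e-03, -4.12896645e+01, -2.60143948e+01, -1.09965795e-04,
        3.01436026e-03,  8.95681353e-06]), 'eef_pos': array([131.21966322, 508.09773817, 230.79739873]), 'ee_rot': array([-1.95566584e-04,  1.26088306e-01,  9.92018849e-01, -5.51463153e-04]), 'force': array([ 0.8449626 , -0.84456233, -0.72848301]), 'wrist_torque': array([ 0.01536192,  0.03965215, -0.03763502]), 'grip_width': 1.0007676997411925}
```

View pics/scene0.png

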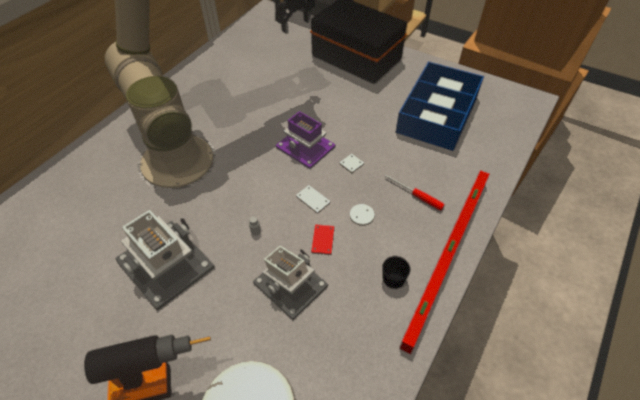

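View pics/top0.png

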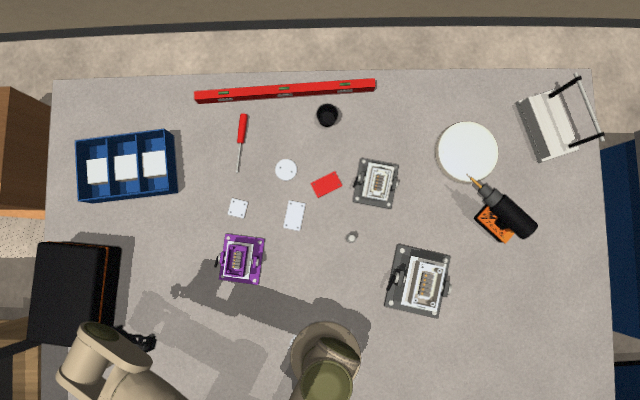

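The pictures show these candidates:
- **Stands:** a purple one (top 242,258), a large grey one (418,282) and a small grey one (376,183). The small grey one is meant.
- **Covers:** the oblong white one (top 294,215; scene 313,198) is meant. The others are the red look-alike (326,184), the square one (237,208) and the round one (286,169).

I'll confirm both in one enlarged crop.

```bash
cat > h.py <<'E'
import cv2,numpy as np
def ray(c,uv):
    uv=np.array(uv,float).reshape(-1,1,2)
    K=np.array([[c["fx"],0,c["cx"]],[0,c["fy"],c["cy"]],[0,0,1.]])
    p=cv2.undistortPoints(uv,K,np.array(c["dist"])).reshape(-1,2)
    d=np.c_[p[:,0],-p[:,1],-np.ones(len(p))]
    W=np.array(c["world_to_cam"]);R=W[:3,:3];o=-R.T@W[:3,3]
    return o,d@R
def onz(c,uv,z):
    o,d=ray(c,uv); return o+d*((z-o[2])/d[:,2])[:,None]
def tri(c1,u1,c2,u2):
    o1,d1=ray(c1,u1);o2,d2=ray(c2,u2);out=[]
    for a,b in zip(d1,d2):
        s=np.linalg.lstsq(np.c_[a,-b],o2-o1,rcond=None)[0]
        p,q=o1+s[0]*a,o2+s[1]*b; out.append([*(p+q)/2,np.linalg.norm(p-q)])
    return np.array(out)
def proj(c,P):
    W=np.array(c["world_to_cam"]);q=np.atleast_2d(P)@W[:3,:3].T+W[:3,3]
    K=np.array([[c["fx"],0,c["cx"]],[0,c["fy"],c["cy"]],[0,0,1.]])
    return cv2.projectPoints(q*[1,-1,-1],np.zeros(3),np.zeros(3),K,np.array(c["dist"]))[0].reshape(-1,2)
E
python3 - <<'E'
from h import *; import pickle
d=pickle.load(open("c0.pkl","rb"))
def crop(n,x,y,w,h,f): return cv2.resize(d[n]["img"][y:y+h,x:x+w],None,fx=f,fy=f,interpolation=cv2.INTER_CUBIC)
a=crop("scene",250,180,100,140,4);b=crop("top",270,150,140,100,4)
im=np.zeros((560,960+0,3),np.uint8);im[:,:400]=a;im[:400,400:]=b
cv2.imwrite("pics/crop1.png",im[:, :]if 0 else cv2.resize(im,(800,467)))
for n,(x0,y0,x1,y1) in dict(scene=(294,182,333,214),top=(279,197,310,235)).items():
    g=d[n]["img"][y0:y1,x0:x1].min(2); m=((g>185)*255).astype(np.uint8)
    cs=max(cv2.findContours(m,0,1)[0],key=cv2.contourArea)
    r=cv2.minAreaRect(cs);bx=cv2.boxPoints(r)+[x0,y0]
    P=onz(d[n],bx,8);print(n,np.median(g),r,np.round(P,1).tolist(),P.mean(0).round(1),np.linalg.norm(P-np.roll(P,1,0),axis=1).round(1))
    e=P[1]-P[0];e2=P[2]-P[1];e=e if np.linalg.norm(e)>np.linalg.norm(e2) else e2;print("yaw",np.arctan2(e[1],e[0]))
E
```

```text
scene 137.0 ((18.756099700927734, 15.804877281188965), (25.612499237060547, 14.367985725402832), 38.65980911254883) [[416.3, 79.1, 8.0], [415.5, 130.0, 8.0], [499.6, 108.9, 8.0], [498.8, 59.8, 8.0]] [457.5  94.4   8. ] [84.7 50.9 86.7 49.1]
yaw -0.24488405586376316
top 165.0 ((14.775609970092773, 18.380489349365234), (17.600446701049805, 28.495960235595703), 12.094757080078125) [[415.1, 130.3, 8.0], [506.0, 109.8, 8.0], [492.8, 53.6, 8.0], [402.3, 74.3, 8.0]] [454.  92.   8.] [57.4 93.1 57.8 92.9]
yaw -0.2212729016438127
```

View pics/crop1.png

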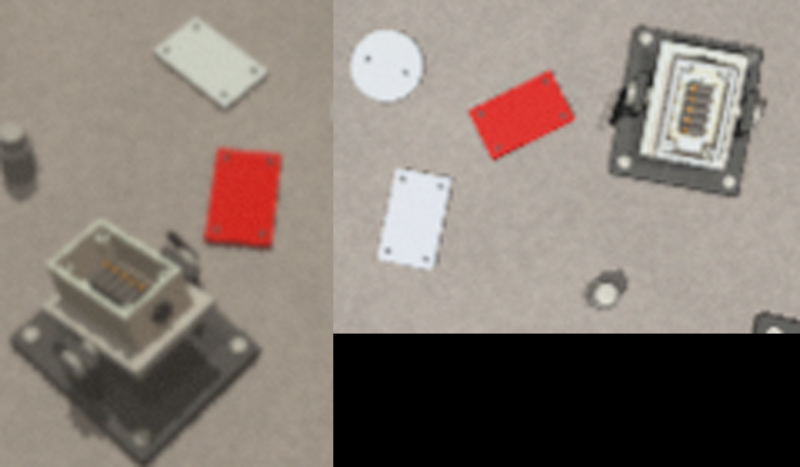

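The crop confirms both. The oblong white cover lies at top (294,215), centred about (455,93) with yaw -0.22. The small grey stand carries the open white box. Next I need a closer crop of the rim for its corners.

Run:
```python
from h import *; import pickle
d=pickle.load(open("c0.pkl","rb"))
im=np.zeros((600,800,3),np.uint8)
for i,(n,x,y) in enumerate([("scene",257,240),("top",350,155)]):
    a=cv2.resize(d[n]["img"][y:y+50,x:x+50],(400,400),interpolation=cv2.INTER_CUBIC);a=cv2.convertScaleAbs(a,alpha=1.0)
    for k in range(0,400,80):a[k,:,:]=a[k,:,:]//2+[60,60,0];a[:,k]=a[:,k]//2+np.array([60,60,0],np.uint8)
    im[:400,i*400:i*400+400]=a
cv2.imwrite("pics/crop2.png",im[:400])
```

```text
(no output)
```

View pics/crop2.png

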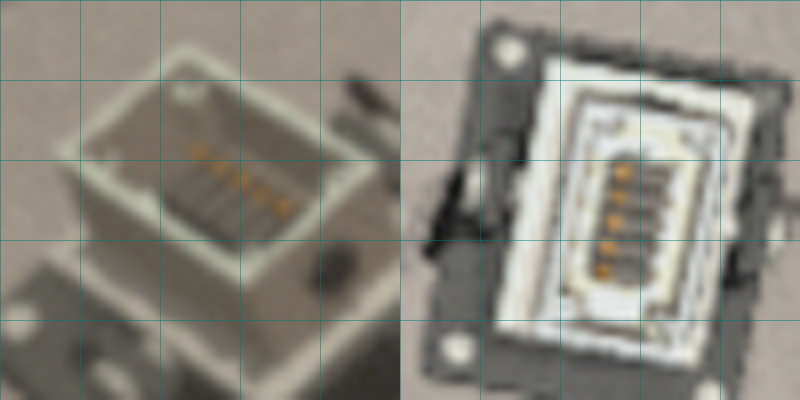

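Run:
```python
from h import *; import pickle
from scipy.optimize import least_squares
d=pickle.load(open("c0.pkl","rb"));S,T=d["scene"],d["top"]
s=np.array([[380,168],[243,282],[60,152],[185,42]])/8+[257,240]-.5+.06
t=np.array([[580,92],[728,120],[690,352],[545,325]]); t=(t-[400,0])/8+[350,155]-.44
base=(np.array([[485,20],[792,80]])-[400,0])/8+[350,155]-.44
bed=(np.array([[545,57],[755,95],[697,368],[497,330]])-[400,0])/8+[350,155]-.44
P=tri(S,s,T,t);print(P.round(1));print(np.linalg.norm(P[:,:3]-np.roll(P[:,:3],1,0),axis=1))
b=onz(T,base,12);print("base far corners",b.round(1),np.linalg.norm(b[0]-b[1]))
B=P[:,:3];x=(B[0]+B[1]-B[2]-B[3]);y=(B[0]+B[3]-B[1]-B[2]);n=np.cross(x,y);n/=np.linalg.norm(n)
print("tri c",B.mean(0),"yaw",np.arctan2(x[1],x[0]),np.arctan2(-y[0],y[1]),"tilt",np.degrees(np.arctan2(x[2],np.hypot(*x[:2]))),np.degrees(np.arccos(n[2])), "from h",np.degrees(np.arccos((B.mean(0)[2]-58)/52)))
def corners(p,w=46,h=28,z=52):
    X,Y,a,t=p;R=np.array([[np.cos(a),-np.sin(a),0],[np.sin(a),np.cos(a),0],[0,0,1]])@np.array([[np.cos(t),0,-np.sin(t)],[0,1,0],[np.sin(t),0,np.cos(t)]])
    return np.array([X,Y,58])+np.array([[w,h,z],[w,-h,z],[-w,-h,z],[-w,h,z]])@R.T
def res(p,full=0):
    c=corners(p);r=[proj(S,c)-s,proj(T,c)-t,proj(T,corners(p,55,41,12))-bed]
    return r if full else np.concatenate([q.ravel() for q in r])
q=least_squares(res,[480,-75,-.2,.4],loss="soft_l1");print(q.x,np.degrees(q.x[3]),"mouth",corners(q.x).mean(0));[print(r.round(1).tolist()) for r in res(q.x,1)]
```

```text
[[ 5.931e+02 -1.541e+02  1.211e+02  1.000e-01]
 [ 5.810e+02 -2.092e+02  1.245e+02  2.000e-01]
 [ 4.973e+02 -1.936e+02  1.019e+02  5.500e+00]
 [ 5.078e+02 -1.395e+02  1.012e+02  3.000e+00]]
[88.83916695 56.47101906 88.08736794 55.10033039]
base far corners [[ 642.2 -129.6   12. ]
 [ 615.  -255.3   12. ]] 128.63452932718644
tri c [ 544.80251846 -174.08375693  112.16009506] yaw -0.1772294854258408 -0.20465998594603857 tilt 13.920517705022265 14.129891276025052 from h nan
[ 557.07764301 -176.02274422    6.08455695  -31.15412807] -1785.0000525716487 mouth [ 543.88371852 -173.36703904  108.22815532]
[[-0.2, 0.3], [0.3, 1.2], [-1.3, 0.4], [-0.5, 0.1]]
[[0.2, 0.1], [-0.1, -0.1], [-1.4, 0.3], [-1.2, 0.4]]
[[0.0, -0.2], [-0.3, -0.3], [-0.0, -0.3], [-0.6, -0.1]]<stdin>:11: RuntimeWarning: invalid value encountered in arccos
```

The fit puts the pivot at about (557,-176), yaw at -0.20, tilt at about 15° and the mouth centre at about (544,-173,108). That agrees with the base plate corners. Moving to above the cover.

{"op": "play_rows", "data": {"plan": [[25, -32, -5, 0, 0, 0, 1], [25, -32, -5, 0, 0, 0, 1], [25, -32, -5, 0, 0, 0, 1], [25, -32, -5, 0, 0, 0, 1], [25, -32, -5, 0, 0, 0.03, 1]], "grip_force": 40}}

```text
time_s: 0.52
eef_pos: [254.3, 346.4, 203.8]
ee_rot: [-0.001, 0.105, 0.994, -0.0]
force: [0.6, 0.0, 0.5]
grip_width: 1.003
```

{"op": "play_rows", "data": {"plan": [[25, -32, -8, 0, 0, 0, 1], [25, -32, -8, 0, 0, 0, 1], [25, -32, -8, 0, 0, 0, 1], [25, -32, -8, 0, 0, 0, 1], [25, -32, -8, 0, 0, 0, 1]]}}

```text
time_s: 0.93
eef_pos: [378.1, 183.3, 163.9]
ee_rot: [-0.0, 0.104, 0.995, 0.0]
force: [0.9, 1.3, 0.9]
grip_width: 1.001
```

{"op": "play_rows", "data": {"plan": [[26, -30, -15, 0, 0, 0, 0.6], [26, -30, -15, 0, 0, -0.014, 0.6], [24, -30, -15, 0, 0, 0, 0.6], [0, 0, -20, 0, 0, 0, 0.6], [0, 0, -20, 0, 0, 0, 0.6]]}}

```text
time_s: 1.35
eef_pos: [457.4, 86.8, 79.4]
ee_rot: [0.003, 0.116, 0.993, 0.0]
force: [0.1, 0.6, -0.8]
grip_width: 0.796
```

Run:
```python
from rig import sense, optics
import cv2,numpy as np
s=sense();print(s["eef_pos"],s["ee_rot"],s["grip_width"],s["force"])
a=optics.capture("scene")["img"][150:250,260:360];b=optics.capture("top")["img"][165:265,244:344]
cv2.imwrite("pics/a3.png",cv2.resize(np.hstack([a,b]),None,fx=4,fy=4,interpolation=cv2.INTER_CUBIC))
```

```text
[457.39113291  86.76354113  79.39530017] [3.02705293e-03 1.15549276e-01 9.93297121e-01 1.76943840e-04] 0.7959974597942702 [ 0.14824794  0.63513158 -0.84732905]
```

View pics/a3.png

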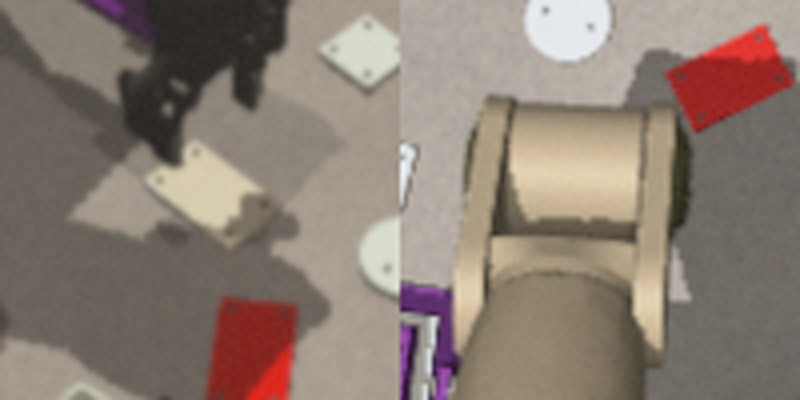

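The fingers hang above the cover, with the scene crop showing them over its left end as the camera's angle would. Correcting y by +6 and x by -2, then descending.

{"op": "play_rows", "data": {"plan": [[-2, 6, -15, 0, 0, 0, 0.6], [0, 0, -20, 0, 0, 0, 0.6], [0, 0, -20, 0, 0, 0, 0.6], [0, 0, -10, 0, 0, 0, 0.6], [0, 0, -3, 0, 0, 0, 0.6]]}}

```text
time_s: 1.87
eef_pos: [454.8, 95.6, 12.7]
ee_rot: [0.003, 0.113, 0.994, 0.0]
force: [0.1, -0.2, 0.0]
grip_width: 0.799
```

{"op": "play_rows", "data": {"plan": [[0, 0, -3, 0, 0, 0, 0.6], [0, 0, -2, 0, 0, 0, 0.6], [0, 0, 0, 0, 0, 0, 0.6]]}}

```text
time_s: 2.12
eef_pos: [455.7, 96.3, 9.3]
ee_rot: [0.004, 0.113, 0.994, 0.0]
force: [-0.2, -0.3, -0.1]
grip_width: 0.801
```

Run:
```python
from rig import sense, optics
import cv2,numpy as np
s=sense();print(s["eef_pos"],s["ee_rot"],s["grip_width"],s["force"])
a=optics.capture("scene")["img"][150:250,260:380]
cv2.imwrite("pics/a4.png",cv2.resize(a,None,fx=6,fy=6,interpolation=cv2.INTER_CUBIC))
```

```text
[455.68251203  96.28451782   9.32365943] [3.98712052e-03 1.12805000e-01 9.93609074e-01 3.78427524e-04] 0.8013257535700369 [-0.15867487 -0.33092849 -0.08628875]
```

View pics/a4.png

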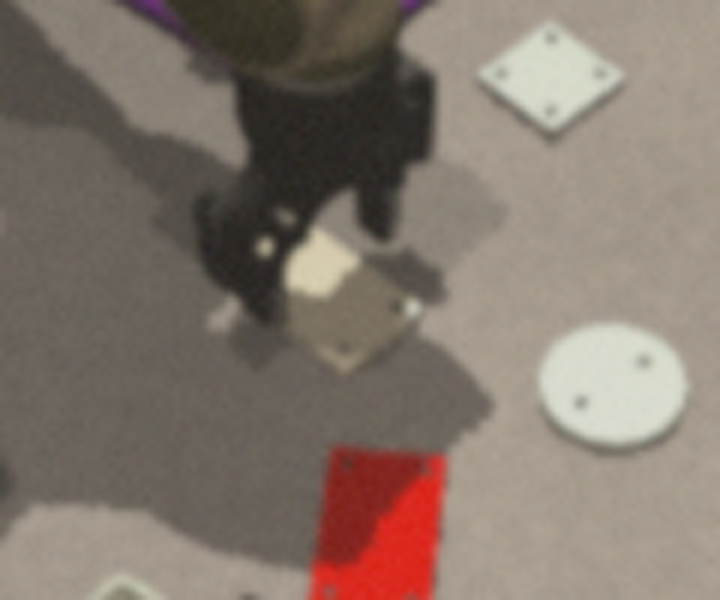

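The fingers straddle the cover: near tip at crop (265,315), far tip at (380,235), with the cover between them. I'll shift y by -3 and feel for the bench.

{"op": "play_rows", "data": {"plan": [[0, -3, -3, 0, 0, 0, 0.6], [0, 0, -3, 0, 0, 0, 0.6], [0, 0, -3, 0, 0, 0, 0.6], [0, 0, 0, 0, 0, 0, 0.6]]}}

```text
time_s: 2.5
eef_pos: [457.0, 92.8, 1.4]
ee_rot: [0.006, 0.113, 0.994, 0.0]
force: [-0.1, 0.2, -0.8]
grip_width: 0.797
```

{"op": "play_rows", "data": {"plan": [[0, 0, -2, 0, 0, 0, 0.6], [0, 0, -2, 0, 0, 0, 0.6], [0, 0, -1, 0, 0, 0, 0.6]]}}

```text
time_s: 2.75
eef_pos: [457.0, 92.7, -4.0]
ee_rot: [0.006, 0.113, 0.994, 0.0]
force: [0.0, -0.2, -0.4]
grip_width: 0.794
```

{"op": "play_rows", "data": {"plan": [[0, 0, 0, 0, 0, 0, 0.4], [0, 0, 0, 0, 0, 0, 0.2], [0, 0, 0, 0, 0, 0, -0.2], [0, 0, 0, 0, 0, 0, -0.4], [0, 0, 0, 0, 0, 0, -0.4]], "grip_force": 60}}

```text
time_s: 3.17
eef_pos: [457.3, 92.6, -3.2]
ee_rot: [0.006, 0.113, 0.994, 0.0]
force: [-0.4, -0.3, 0.5]
grip_width: 0.631
```

{"op": "play_rows", "data": {"plan": [[0, 0, 0, 0, 0, 0, -0.4], [0, 0, 5, 0, 0, 0, -0.4], [0, 0, 20, 0, 0, 0, -0.4], [0, 0, 30, 0, 0, 0, -0.4], [0, 0, 30, 0, 0, 0, -0.4]]}}

```text
time_s: 3.58
eef_pos: [453.2, 92.7, 80.1]
ee_rot: [-0.0, 0.113, 0.994, -0.0]
force: [-0.3, 0.2, -0.8]
grip_width: 0.639
```

{"op": "play_rows", "data": {"plan": [[0, 0, 30, 0, 0, 0, -0.4], [0, 0, 30, 0, 0, 0, -0.4], [0, 0, 30, 0, 0, 0, -0.4], [0, 0, 0, 0, 0, 0, -0.4]]}}

```text
time_s: 3.92
eef_pos: [453.7, 92.9, 180.5]
ee_rot: [0.004, 0.113, 0.994, 0.0]
force: [-0.1, 0.1, -0.2]
grip_width: 0.632
```

Run:
```python
from rig import sense, optics
import cv2,numpy as np
s=sense();print(s["eef_pos"],s["ee_rot"],s["grip_width"],s["force"])
c=optics.capture("scene");a=c["img"][110:230,240:400]
cv2.imwrite("pics/a5.png",cv2.resize(a,None,fx=5,fy=5,interpolation=cv2.INTER_CUBIC))
```

```text
[453.71732539  92.8766434  180.49810601] [3.59509128e-03 1.12709657e-01 9.93621437e-01 2.20954191e-04] 0.63179656011221 [-0.09308281  0.10788105 -0.15456575]
```

View pics/a5.png

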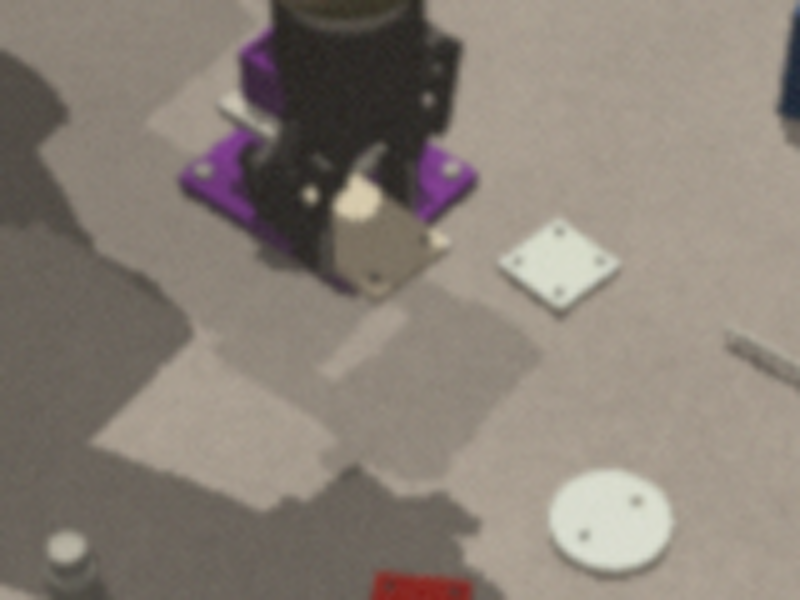

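The cover is held; its far-end corners show at crop (450,240) and (378,298). Next I compute the in-grip offset and the move to a stand-off 40 mm out along the mouth normal.

```bash
cat > g.py <<'E'
from h import *; from rig import sense,optics; from scipy.spatial.transform import Rotation as R
def mouth(X=557,Y=-176,a=-.2,t=np.radians(15)):
    M=R.from_euler("ZY",[a,-t]); return M,np.array([X,Y,58])+M.apply([0,0,52])
def tool():
    s=sense();q=s["ee_rot"];return R.from_quat([*q[1:],q[0]]),s["eef_pos"],s
FL=R.from_euler("x",np.pi) # tool in cover frame, up to half turn about z
def goal(off,M,m,stand,slide=(0,0)):
    # off: cover centre in tool frame; cover frame = tool rotated so z=-tool z, x=-tool x
    T=M*R.from_matrix(np.diag([-1.,1,-1])); c=m+M.apply([slide[0],slide[1],stand]); return T,c-T.apply(off)
E
python3 - <<'E'
from g import *
T,p,s=tool();c=optics.capture("scene")
for zt in(-3.2,):
    uv=np.array([[330,158],[315.6,169.6]]);P=onz(c,uv-.4,p[2]-zt+8)
    xd=-T.as_matrix()[:,0];mid=P.mean(0);print(P.round(1),np.linalg.norm(P[0]-P[1]));cc=mid-46*xd;print(cc,"off in tool",T.inv().apply(cc-p))
M,m=mouth();off=[1.5,0,-3.2]
G,g=goal(off,M,m,40);print("goal",g,"d",g-p,"rotvec",(G*T.inv()).as_rotvec())
E
```

```text
[[502.8 113.2 189.2]
 [492.2  58.2 189.2]] 56.00905397001776
[452.6646671   96.01387881 188.99676995] off in tool [  0.76728067   3.02066732 -11.02368342]
goal [ 535.89500868 -171.72180646  144.16244194] d [  83.11629604 -264.6177736   -33.8116075 ] rotvec [-0.05519611 -0.25197901  0.02575005]
```

{"op": "play_rows", "data": {"plan": [[12, -38, 0, -0.011, -0.05, 0.005, -0.4], [12, -38, 0, -0.011, -0.05, 0.005, -0.4], [12, -38, 0, -0.011, -0.05, 0.005, -0.4], [12, -38, 0, -0.011, -0.05, 0.005, -0.4], [12, -38, 0, -0.011, -0.05, 0.005, -0.4]]}}

```text
time_s: 4.43
eef_pos: [509.4, -97.7, 169.3]
ee_rot: [0.126, 0.093, 0.988, -0.013]
force: [2.2, 0.0, -0.6]
grip_width: 0.631
```

{"op": "play_rows", "data": {"plan": [[12, -38, -10, 0, 0, 0, -0.4], [8, -30, -10, 0, 0, 0, -0.4], [0, 0, 0, 0, 0, 0, -0.4]]}}

```text
time_s: 4.68
eef_pos: [527.4, -173.1, 143.8]
ee_rot: [0.124, 0.096, 0.987, -0.013]
force: [-0.1, -0.2, -0.3]
grip_width: 0.631
```

Run:
```python
from g import *
a=optics.capture("scene")["img"][220:300,230:330];b=optics.capture("top")["img"][140:220,330:430]
T,p,s=tool();M,m=mouth();off=[1.5,0,-3.2]
G,g=goal(off,M,m,20);print(p,s["force"],s["grip_width"],s["joints"]);print("goal20",g,"d",g-p,"rotvec",(G*T.inv()).as_rotvec(),"n",M.apply([0,0,1]))
cv2.imwrite("pics/a6.png",cv2.resize(np.hstack([a,b]),None,fx=4,fy=4,interpolation=cv2.INTER_CUBIC))
```

```text
[ 526.98586227 -169.26775999  144.92475254] [ 0.29469504 -0.12242709  1.01003749] 0.631618261411614 [-0.56456424  0.33778811  1.72797556  0.11895581  0.84497877 -2.01161602]
goal20 [ 540.9682066  -172.75019459  124.84392542] d [ 13.98234432  -3.4824346  -20.08082713] rotvec [-0.0008407  -0.01149017 -0.00737406] n [-0.2536599   0.05141941  0.96592583]
```

View pics/a6.png

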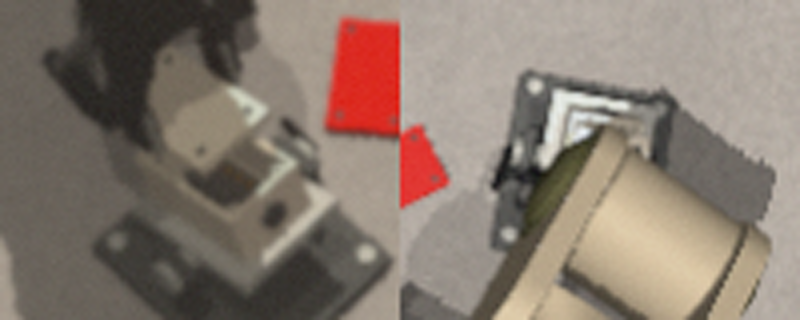

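The scene crop shows the cover above the box, tilted like it, and the rim's far edge visible at (305,165)-(240,210). The top view is hidden by the wrist. Going to 20 mm.

{"op": "play_rows", "data": {"plan": [[7, -2, -8, 0, -0.006, -0.004, -0.4], [7, -2, -8, 0, -0.006, -0.004, -0.4], [0, 0, 0, 0, 0, 0, -0.4], [0, 0, 0, 0, 0, 0, -0.4]]}}

```text
time_s: 5.12
eef_pos: [540.4, -168.9, 126.3]
ee_rot: [0.128, 0.098, 0.987, -0.011]
force: [0.1, 0.6, 0.3]
grip_width: 0.632
```

Run:
```python
from g import *
c=optics.capture("scene");a=c["img"][235:290,255:315]
T,p,s=tool();M,m=mouth();off=[1.5,0,-3.2]
G,g=goal(off,M,m,5);print(p,s["force"]);print("goal5 d",g-p,"in mouth",M.inv().apply(g-p),"rotvec",(G*T.inv()).as_rotvec())
cv2.imwrite("pics/a7.png",cv2.resize(a,None,fx=10,fy=10,interpolation=cv2.INTER_CUBIC))
C=np.array([[46,28],[46,-28],[-46,-28],[-46,28]])
print("rim pred",((proj(c,m+M.apply(np.c_[C,[0]*4]))-[255,235]+.5)*10).round().tolist())
cc=p+T.apply(off);Cv=T*R.from_matrix(np.diag([-1.,1,-1]))
for z in(0,8):print("cover pred",z,((proj(c,cc+Cv.apply(np.c_[C,[z]*4]))-[255,235]+.5)*10).round().tolist())
```

```text
[ 540.25811109 -168.7817124   126.34580208] [-0.49535723  0.30827183  1.04616479]
goal5 d [  4.51499394  -4.73977329 -15.99076406] in mouth [  1.04506406  -3.74830256 -16.83488121] rotvec [-0.00396434 -0.00299065 -0.00252731]
rim pred [[494.0, 264.0], [327.0, 415.0], [82.0, 244.0], [246.0, 104.0]]
cover pred 0 [[482.0, 192.0], [314.0, 344.0], [66.0, 175.0], [232.0, 34.0]]
cover pred 8 [[475.0, 170.0], [305.0, 323.0], [57.0, 153.0], [224.0, 12.0]]
```

View pics/a7.png

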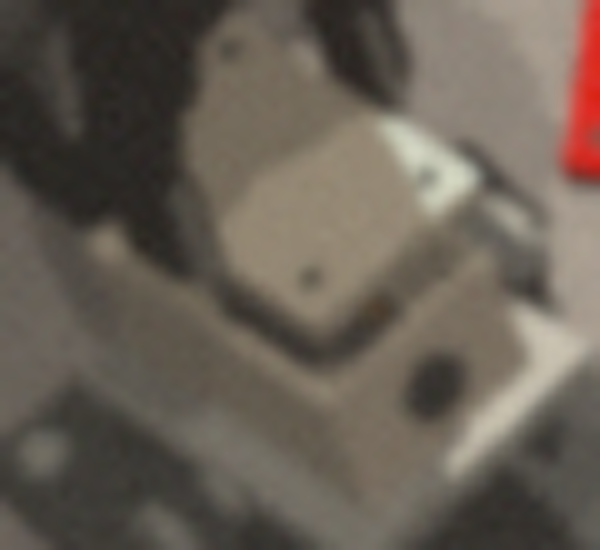

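The cover sits about 17 mm off the rim. Its visible corners are at (482,175) and (315,322), close to prediction. I'll move on to 5 mm, correcting y by -4.

{"op": "play_rows", "data": {"plan": [[1, -2, -8, -0.002, -0.002, -0.001, -0.4], [1, -1, -5, -0.002, -0.001, -0.001, -0.4], [0, -1, 0, 0, 0, 0, -0.4], [0, 0, 0, 0, 0, 0, -0.4]]}}

```text
time_s: 5.5
eef_pos: [542.3, -171.8, 112.9]
ee_rot: [0.13, 0.098, 0.987, -0.013]
force: [0.8, -0.1, -0.0]
grip_width: 0.632
```

Run:
```python
from g import *
T,p,s=tool();M,m=mouth();off=[1.5,0,-3.2]
G,g=goal(off,M,m,0);print(p,s["force"]);print("goal0 d",g-p,"in mouth",M.inv().apply(g-p),"rotvec",(G*T.inv()).as_rotvec())
```

```text
[ 542.31785515 -171.77610754  112.85843464] [ 0.80758999 -0.07368798 -0.02851416]
goal0 d [ 3.72354937 -2.00247518 -7.33302575] in mouth [ 2.01132645 -1.22280394 -8.13064018] rotvec [ 0.00098987  0.00084292 -0.00242462]
```

{"op": "play_rows", "data": {"plan": [[1, -1, -3, 0, 0, 0, -0.4], [1, 0, -2, 0, 0, 0, -0.4], [0, 0, 0, 0, 0, 0, -0.4]]}}

```text
time_s: 5.75
eef_pos: [544.5, -173.1, 107.7]
ee_rot: [0.131, 0.098, 0.987, -0.013]
force: [0.8, 0.6, -0.7]
grip_width: 0.631
```

{"op": "play_rows", "data": {"plan": [[0.5, 0, -1.5, 0, 0, 0, -0.4], [0, 0, 0, 0, 0, 0, -0.4]]}}

```text
time_s: 5.92
eef_pos: [545.0, -173.2, 106.5]
ee_rot: [0.131, 0.098, 0.987, -0.014]
force: [-3.9, 1.4, 5.0]
grip_width: 0.627
```

Contact, about 6 N, near the expected height. Looking from the scene camera.

Run:
```python
from g import *
cs=[optics.capture("scene") for _ in range(4)];c=cs[0];im=np.mean([k["img"] for k in cs],0).astype(np.uint8);a=im[240:290,255:315]
T,p,s=tool();M,m=mouth();print(p,s["force"],s["wrist_torque"],(goal([1.5,0,-3.2],M,m,0)[0]*T.inv()).as_rotvec())
a=cv2.resize(a,None,fx=12,fy=12,interpolation=cv2.INTER_CUBIC)
cv2.imwrite("pics/a8.png",cv2.convertScaleAbs(a,alpha=1.3))
```

```text
[ 544.99975413 -173.16702099  106.60704949] [-3.55734216 -0.01731217  4.31744444] [0.11126338 0.37910039 0.00902961] [ 0.00159498  0.00148865 -0.00224201]
```

View pics/a8.png

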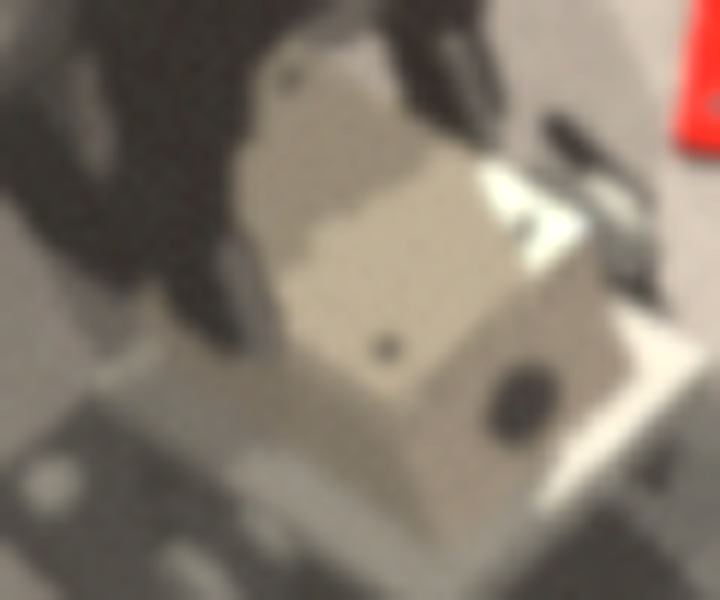

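In the picture the cover lies on the box. Its far corner (395,398) meets the box's vertical edge at (400,400), and no gap shows at the far end. The near end is hidden, so I'll press a little and test flushness by small tilts.

{"op": "play_rows", "data": {"plan": [[0.2, 0, -0.8, 0, 0, 0, -0.4], [0, 0, 0, 0, 0, 0, -0.4]]}}

```text
time_s: 6.28
eef_pos: [545.0, -173.2, 106.3]
ee_rot: [0.131, 0.098, 0.986, -0.014]
force: [-5.4, -0.3, 4.9]
grip_width: 0.632
```

```bash
cat > st.py <<'E'
from g import *
T,p,s=tool();M,m=mouth();G,g=goal([1.5,0,-3.2],M,m,0)
f=s["force"];print("t",s["time_s"],"p",p.round(2),"F mouth",M.inv().apply(f).round(2),"tau mouth",M.inv().apply(s["wrist_torque"]).round(3),"rot err mouth",M.inv().apply((G*T.inv()).as_rotvec()).round(4),"d mouth",M.inv().apply(g-p).round(2),"w",round(s["grip_width"],3))
E
python3 st.py
```

```text
t 6.2833 p [ 545.05 -173.2   106.3 ] F mouth [-3.77 -1.33  6.06] tau mouth [ 0.127  0.494 -0.016] rot err mouth [ 0.0008  0.0019 -0.0027] d mouth [ 0.85 -0.37 -1.03] w 0.632
```

{"op": "play_rows", "data": {"plan": [[0, 0, 0, -0.004, -0.02, 0, -0.4], [0, 0, 0, 0, 0, 0, -0.4]]}}

```text
time_s: 6.45
eef_pos: [545.3, -173.2, 106.4]
ee_rot: [0.141, 0.098, 0.985, -0.015]
force: [-1.1, 0.0, 0.3]
grip_width: 0.634
```

```bash
python3 st.py
```

```text
t 6.45 p [ 545.33 -173.25  106.43] F mouth [-0.95 -0.16  0.55] tau mouth [0.057 0.211 0.031] rot err mouth [ 0.001   0.0237 -0.0027] d mouth [ 0.54 -0.38 -1.08] w 0.634
```

Tilting more relieved the contact, so it was bearing on the far, upper end: the box tilts more than 15°. I'll follow it up.

{"op": "play_rows", "data": {"plan": [[0.3, 0, -1.2, 0, 0, 0, -0.4], [0, 0, 0, 0, 0, 0, -0.4]]}}

```text
time_s: 6.62
eef_pos: [545.6, -173.4, 105.6]
ee_rot: [0.141, 0.098, 0.985, -0.015]
force: [-5.4, 0.9, 6.1]
grip_width: 0.634
```

```bash
python3 st.py
```

```text
t 6.6167 p [ 545.64 -173.36  105.61] F mouth [-3.74 -0.18  7.35] tau mouth [0.1   0.466 0.064] rot err mouth [ 0.0012  0.0233 -0.0026] d mouth [ 0.44 -0.33 -0.2 ] w 0.634
```

{"op": "play_rows", "data": {"plan": [[0, 0, 0, -0.004, -0.02, 0, -0.4], [0, 0, 0, 0, 0, 0, -0.4]]}}

```text
time_s: 6.78
eef_pos: [546.0, -173.5, 105.7]
ee_rot: [0.151, 0.097, 0.984, -0.016]
force: [-2.1, 0.6, 0.5]
grip_width: 0.634
```

```bash
python3 st.py
```

```text
t 6.7833 p [ 545.97 -173.46  105.68] F mouth [-2.    0.12  1.08] tau mouth [0.111 0.282 0.001] rot err mouth [ 0.0013  0.0441 -0.0027] d mouth [ 0.09 -0.3  -0.18] w 0.634
```

{"op": "play_rows", "data": {"plan": [[0.3, 0, -1.2, 0, 0, 0, -0.4], [0, 0, 0, 0, 0, 0, -0.4], [0, 0, 0, -0.004, -0.02, 0, -0.4], [0, 0, 0, 0, 0, 0, -0.4]]}}

```text
time_s: 7.12
eef_pos: [546.6, -173.7, 105.9]
ee_rot: [0.162, 0.097, 0.982, -0.017]
force: [-1.3, 0.9, 0.7]
grip_width: 0.635
```

```bash
python3 st.py
```

```text
t 7.1167 p [ 546.65 -173.72  105.86] F mouth [-1.26  0.59  1.06] tau mouth [0.117 0.455 0.052] rot err mouth [ 0.0017  0.0647 -0.0032] d mouth [-0.65 -0.18 -0.17] w 0.635
```

{"op": "play_rows", "data": {"plan": [[0.3, 0, -1.2, 0, 0, 0, -0.4], [0, 0, 0, 0, 0, 0, -0.4]]}}

```text
time_s: 7.28
eef_pos: [546.7, -173.7, 105.9]
ee_rot: [0.161, 0.097, 0.982, -0.017]
force: [-1.8, 1.2, 2.0]
grip_width: 0.629
```

```bash
python3 st.py
```

```text
t 7.2833 p [ 546.73 -173.7   105.87] F mouth [-1.4   0.78  2.4 ] tau mouth [0.038 0.426 0.036] rot err mouth [ 0.0017  0.0643 -0.0037] d mouth [-0.72 -0.22 -0.16] w 0.629
```

{"op": "play_rows", "data": {"plan": [[0, 0, 0, -0.004, -0.02, 0, -0.4], [0, 0, 0, 0, 0, 0, -0.4]]}}

```text
time_s: 7.45
eef_pos: [546.9, -173.8, 106.2]
ee_rot: [0.172, 0.097, 0.98, -0.018]
force: [-2.8, 1.0, 3.1]
grip_width: 0.637
```

```bash
python3 st.py
```

```text
t 7.45 p [ 546.94 -173.8   106.2 ] F mouth [-2.04  0.46  3.78] tau mouth [0.156 0.649 0.079] rot err mouth [ 0.0017  0.0854 -0.0037] d mouth [-1.03 -0.16 -0.43] w 0.637
```

Forces are ambiguous now, so I'll back off a little and measure the box tilt properly from the first pictures with sub-pixel rim lines.

{"op": "play_rows", "data": {"plan": [[-3, 0.5, 10, 0, 0, 0, -0.4], [0, 0, 0, 0, 0, 0, -0.4], [0, 0, 0, 0, 0, 0, -0.4]]}}

```text
time_s: 7.7
eef_pos: [543.5, -173.2, 116.5]
ee_rot: [0.171, 0.097, 0.98, -0.018]
force: [-0.3, -0.4, -0.7]
grip_width: 0.633
```

```bash
python3 st.py
cat > rim.py <<'E'
from h import *; import pickle
from scipy.optimize import least_squares
from scipy.ndimage import map_coordinates as mc
d=pickle.load(open("c0.pkl","rb"));S,T=d["scene"],d["top"]
def lines(img,q,rng,sgn=-1,lo=.15,hi=.85):
    g=img.astype(float).mean(2);cen=q.mean(0);L=[]
    for i in range(4):
        a,b=q[i],q[(i+1)%4];t=(b-a)/np.linalg.norm(b-a);n=np.array([t[1],-t[0]]);n*=np.sign(n@((a+b)/2-cen))
        k=np.arange(-rng,rng+.01,.1);pts=[]
        for f in np.linspace(lo,hi,25):
            P=a+f*(b-a)+k[:,None]*n;v=mc(g,[P[:,1],P[:,0]],order=3);gr=sgn*np.gradient(v);pts.append(P[gr.argmax()])
        pts=np.array(pts,np.float32);vx,vy,x,y=cv2.fitLine(pts,cv2.DIST_HUBER,0,.01,.01).ravel();e=np.abs((pts-[x,y])@[-vy,vx]);L.append(((x,y),(vx,vy)));print("line",i,"med res",np.median(e).round(2),"90%",np.quantile(e,.9).round(2))
    out=[]
    for i in range(4):
        (p,u),(r,w)=L[i-1],L[i];s=np.linalg.solve(np.c_[u,-np.array(w)],np.array(r)-p);out.append(np.array(p)+s[0]*np.array(u))
    return np.array(out)
s0=np.array([[380,168],[243,282],[60,152],[185,42]])/8+[257,240]-.44
t0=(np.array([[580,92],[728,120],[690,352],[545,325]])-[400,0])/8+[350,155]-.44
b0=(np.array([[545,57],[755,95],[697,368],[497,330]])-[400,0])/8+[350,155]-.44
def corners(p,w=46,h=28,z=52):
    X,Y,a,t=p;R=np.array([[np.cos(a),-np.sin(a),0],[np.sin(a),np.cos(a),0],[0,0,1]])@np.array([[np.cos(t),0,-np.sin(t)],[0,1,0],[np.sin(t),0,np.cos(t)]])
    return np.array([X,Y,58])+np.array([[w,h,z],[w,-h,z],[-w,-h,z],[-w,h,z]])@R.T
E
python3 - <<'E'
from rim import *
s=lines(S["img"],s0,1.5);print((s-s0).round(2).tolist())
b=lines(T["img"],b0,1.5);print((b-b0).round(2).tolist())
for nm,f in dict(scene=lambda p:proj(S,corners(p))-s, bed=lambda p:proj(T,corners(p,55,41,12))-b,
  both=lambda p:np.r_[proj(S,corners(p))-s,proj(T,corners(p,55,41,12))-b]).items():
    q=least_squares(lambda p:f(p).ravel(),[557,-176,-.2,.3]);J=q.jac;cov=np.sqrt(np.diag(np.linalg.inv(J.T@J)))*.3
    print(nm,q.x[:3].round(3),np.degrees(q.x[3]).round(1),"+-",np.degrees(cov[3]).round(1),f(q.x).round(2).tolist())
E
```

```text
t 7.7 p [ 543.53 -173.23  116.53] F mouth [-0.42 -0.47 -0.62] tau mouth [ 0.03   0.189 -0.017] rot err mouth [ 0.0015  0.083  -0.0033] d mouth [ -0.37  -0.04 -11.3 ] w 0.633
line 0 med res 0.18 90% 0.31
line 1 med res 0.04 90% 0.12
line 2 med res 0.06 90% 0.13
line 3 med res 0.07 90% 0.21
[[0.23, -0.64], [0.33, 0.82], [-1.64, 0.22], [-0.22, -0.39]]
line 0 med res 0.11 90% 0.26
line 1 med res 0.11 90% 0.55
line 2 med res 0.08 90% 0.21
line 3 med res 0.15 90% 0.53
[[0.33, -0.04], [0.31, -0.02], [0.37, 0.04], [-0.51, 0.02]]
scene [ 5.56727e+02 -1.74639e+02 -1.93000e-01] 15.3 +- 0.7 [[-0.29, 0.29], [0.17, -0.22], [0.42, -0.15], [-0.31, 0.11]]
bed [ 5.56345e+02 -1.77107e+02 -2.03000e-01] 15.1 +- 3.7 [[0.15, 0.01], [-0.2, 0.02], [-0.15, -0.02], [0.2, -0.01]]
both [ 5.56661e+02 -1.75692e+02 -2.00000e-01] 15.3 +- 0.5 [[-0.56, 0.7], [-0.23, 0.11], [0.22, 0.0], [-0.41, 0.34], [-0.37, -0.03], [-0.7, -0.11], [-0.54, -0.14], [-0.2, -0.04]]
```

The picture puts the tilt at 15.3 ± 0.7°. Contact moments, taken with the sensor about 150 mm behind the tips, put the contact at these places:

| Extra tool tilt (rad) | Contact point |
|---|---|
| 0–0.02 | far end |
| 0.06 | mid |
| 0.085 | near end |

So the cover sits slightly rotated in the pads, and about 0.06 is right. I'll set that, press, then soften the grip so the cover beds itself.

{"op": "play_rows", "data": {"plan": [[-0.5, 0, -4, 0.004, 0.021, 0.002, -0.4], [0, 0, -3, 0, 0, 0, -0.4], [0.3, 0, -1, 0, 0, 0, -0.4], [0, 0, 0, 0, 0, 0, -0.4]]}}

```text
time_s: 8.03
eef_pos: [543.3, -173.2, 107.3]
ee_rot: [0.158, 0.096, 0.983, -0.017]
force: [0.6, -0.7, 0.1]
grip_width: 0.634
```

```bash
python3 st.py
```

```text
t 8.0333 p [ 543.31 -173.18  107.26] F mouth [ 0.77 -0.53 -0.06] tau mouth [-0.001  0.151 -0.024] rot err mouth [ 0.0009  0.0581 -0.0054] d mouth [ 2.25 -0.04 -2.4 ] w 0.634
```

{"op": "play_rows", "data": {"plan": [[1.5, -0.2, -1, 0, 0, 0, -0.4], [0, 0, 0, 0, 0, 0, -0.4]]}}

```text
time_s: 8.2
eef_pos: [544.8, -173.3, 105.6]
ee_rot: [0.158, 0.096, 0.983, -0.016]
force: [-0.7, 0.3, 0.0]
grip_width: 0.636
```

{"op": "play_rows", "data": {"plan": [[0.3, 0, -1.2, 0, 0, 0, -0.4], [0, 0, 0, 0, 0, 0, -0.4]]}}

```text
time_s: 8.37
eef_pos: [545.1, -173.3, 105.4]
ee_rot: [0.158, 0.096, 0.983, -0.017]
force: [0.3, 0.6, -0.7]
grip_width: 0.633
```

```bash
python3 st.py
```

```text
t 8.3667 p [ 545.14 -173.32  105.38] F mouth [-0.03  0.62 -0.74] tau mouth [0.039 0.182 0.019] rot err mouth [ 0.0007  0.0574 -0.0059] d mouth [ 0.98 -0.27 -0.12] w 0.633
```

{"op": "play_rows", "data": {"plan": [[0.2, 0, -1, 0, 0, 0, -0.4], [0, 0, 0, 0, 0, 0, -0.4]]}}

```text
time_s: 8.53
eef_pos: [545.3, -173.4, 105.5]
ee_rot: [0.158, 0.096, 0.983, -0.017]
force: [0.3, -0.8, -2.0]
grip_width: 0.63
```

```bash
python3 st.py
```

```text
t 8.5333 p [ 545.31 -173.41  105.46] F mouth [-0.07 -0.68 -2.03] tau mouth [-0.015  0.205 -0.004] rot err mouth [ 0.001   0.0581 -0.0062] d mouth [ 0.78 -0.21 -0.14] w 0.63
```

{"op": "play_rows", "data": {"plan": [[0.2, 0, -1, 0, 0, 0, -0.4], [0, 0, 0, 0, 0, 0, -0.4]]}}

```text
time_s: 8.7
eef_pos: [545.5, -173.4, 105.5]
ee_rot: [0.159, 0.095, 0.983, -0.017]
force: [-0.9, -0.5, -0.2]
grip_width: 0.631
```

```bash
python3 st.py
```

```text
t 8.7 p [ 545.51 -173.44  105.46] F mouth [-0.79 -0.71 -0.03] tau mouth [ 0.018  0.302 -0.02 ] rot err mouth [ 0.0012  0.0587 -0.0067] d mouth [ 0.59 -0.23 -0.09] w 0.631
```

The zero row after each push resets the target and relieves the press. So a press must be the last row.

{"op": "play_rows", "data": {"plan": [[0.2, 0, -1, 0, 0, 0, -0.4]]}}

```text
time_s: 8.78
eef_pos: [545.7, -173.5, 105.2]
ee_rot: [0.159, 0.095, 0.983, -0.017]
force: [-15.4, 2.2, 21.2]
grip_width: 0.636
```

```bash
python3 st.py
```

```text
t 8.7833 p [ 545.69 -173.48  105.2 ] F mouth [-9.55 -0.9  24.46] tau mouth [ 0.325  1.459 -0.052] rot err mouth [ 0.0013  0.0591 -0.0068] d mouth [ 0.48 -0.22  0.21] w 0.636
```

{"op": "play_rows", "data": {"plan": [[0.4, 0, -2, 0, 0, 0, -0.4]]}}

```text
time_s: 8.87
eef_pos: [545.8, -173.5, 105.1]
ee_rot: [0.159, 0.095, 0.983, -0.017]
force: [-31.0, 5.5, 43.0]
grip_width: 0.633
```

```bash
python3 st.py
```

```text
t 8.8667 p [ 545.81 -173.48  105.1 ] F mouth [-19.29  -0.81  49.65] tau mouth [ 0.376  3.038 -0.146] rot err mouth [ 0.0014  0.0592 -0.0077] d mouth [ 0.39 -0.25  0.33] w 0.633
```

That overshot to about 50 N, still under the 80 N limit. I'll use about 0.4 mm for the final press. The centre of pressure came out near mid-cover, so it is bedded flush. Relaxing, then a light press and a check.

{"op": "play_rows", "data": {"plan": [[-0.2, 0, 0.2, 0, 0, 0, -0.4], [0, 0, 0, 0, 0, 0, -0.4], [-0.1, 0, -0.4, 0, 0, 0, -0.4]]}}

```text
time_s: 9.12
eef_pos: [545.7, -173.7, 105.8]
ee_rot: [0.16, 0.095, 0.982, -0.018]
force: [-0.1, -0.3, -1.2]
grip_width: 0.635
```

```bash
python3 st.py
python3 - <<'E'
from g import *
cs=[optics.capture("scene") for _ in range(6)];c=cs[0];im=np.mean([k["img"] for k in cs],0).astype(np.uint8)
import pickle;pickle.dump(dict(c,img=im),open("c1.pkl","wb"))
a=cv2.resize(im[240:290,255:315],None,fx=12,fy=12,interpolation=cv2.INTER_CUBIC)
a=cv2.convertScaleAbs(a,alpha=1.4)
M,m=mouth(556.7,-175,-.197,np.radians(15.3))
C=np.array([[46,28],[46,-28],[-46,-28],[-46,28]]);
for z,col in((0,(0,255,0)),(8,(255,0,255))):
    q=(proj(c,m+M.apply(np.c_[C,[z]*4]))-[255,240]+.5)*12;print(z,q.round().tolist())
    for k in q: cv2.circle(a,tuple(int(v) for v in k),3,col,-1)
cv2.imwrite("pics/a9.png",a)
E
python3 st.py
```

```text
t 9.1167 p [ 545.65 -173.67  105.84] F mouth [-0.32 -0.26 -1.18] tau mouth [-0.032  0.212 -0.026] rot err mouth [ 0.0021  0.0608 -0.0077] d mouth [ 0.31 -0.02 -0.41] w 0.635
0 [[593.0, 251.0], [393.0, 432.0], [99.0, 230.0], [296.0, 61.0]]
8 [[584.0, 224.0], [383.0, 406.0], [89.0, 204.0], [286.0, 36.0]]
t 9.4167 p [ 545.56 -173.59  105.67] F mouth [0.03 0.3  0.8 ] tau mouth [-0.055  0.154  0.014] rot err mouth [ 0.0018  0.0602 -0.0078] d mouth [ 0.46 -0.09 -0.27] w 0.631
```

View pics/a9.png

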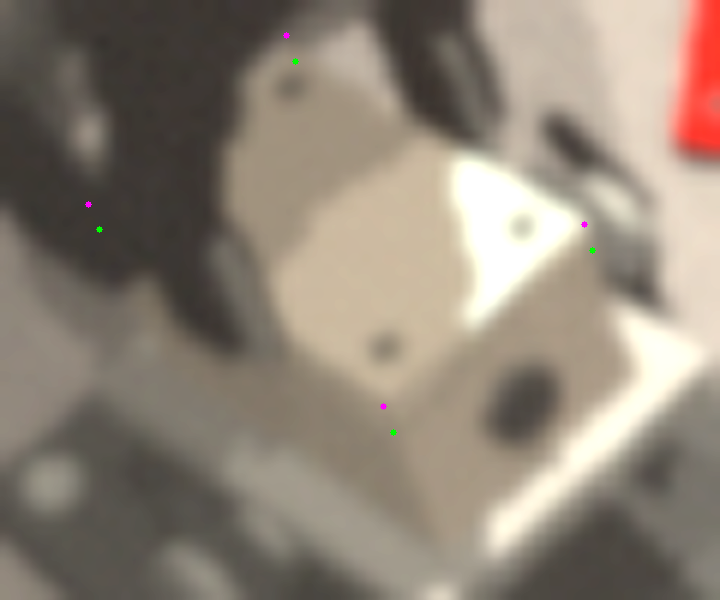

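The cover's far corners (582,218) and (388,397) fall within about half a pixel of the predicted flush outline. Next I check its tilt numerically from the three visible screws, with their spacing measured on the bench view.

Run:
```python
from g import *; import pickle
from scipy.optimize import least_squares
c0=pickle.load(open("c0.pkl","rb"))["scene"];c1=pickle.load(open("c1.pkl","rb"))
def dark(img,uv,r=2):
    u,v=map(int,np.round(uv));w=img[v-r:v+r+1,u-r:u+r+1].astype(float).mean(2);w=np.clip(np.median(np.r_[w[0],w[-1],w[:,0],w[:,-1]])-w,0,None)**1.5
    yy,xx=np.mgrid[-r:r+1,-r:r+1];return [u+(w*xx).sum()/w.sum(),v+(w*yy).sum()/w.sum()]
# bench screws: predicted from pose with ~7 mm inset, then refined
Rb=R.from_euler("z",-.222);I=np.array([[39,21],[39,-21],[-39,-21],[-39,21]])
p0=proj(c0,np.array([457,94,8])+Rb.apply(np.c_[I,[0]*4]));p0=np.array([dark(c0["img"],q) for q in p0]);P=onz(c0,p0,8)
D=np.linalg.norm(P-np.roll(P,-1,0),axis=1);print(p0.round(1).tolist(),"sides",D.round(1));Ly=(D[0]+D[2])/2;Lx=(D[1]+D[3])/2
s=np.array([dark(c1["img"],np.array(q)/12+[255,240]-.46) for q in([522,227],[385,347],[291,86])]);print("screws",s.round(2).tolist())
Q=np.array([[Lx/2,Ly/2,8],[Lx/2,-Ly/2,8],[-Lx/2,Ly/2,8]])
for name,(lx,ly) in dict(meas=(Lx,Ly),nom=(78,42)).items():
    Q=np.array([[lx/2,ly/2,8],[lx/2,-ly/2,8],[-lx/2,ly/2,8]])
    # yaw from the tool; solve tilt, and centre in rim plane + height
    M0,m0=mouth(556.7,-174.6,-.193,np.radians(15.3))
    f=lambda k:(proj(c1,m0+M0.apply([k[0],k[1],0])+R.from_euler("ZY",[-.197+k[3],-k[2]]).apply(Q))-s).ravel()
    q=least_squares(lambda k:np.r_[f(k),k[3]/.02],[0,0,.267,0]);print(name,"dx,dy",q.x[:2].round(2),"tilt deg",np.degrees(q.x[2]).round(2),"dyaw",q.x[3].round(3),"res",f(q.x).round(2))
```

```text
[[328.2, 202.1], [317.2, 210.7], [296.3, 194.4], [308.0, 185.9]] sides [45.1 87.7 47.6 87.4]
screws [[298.46, 257.89], [286.68, 268.57], [278.78, 246.76]]
meas dx,dy [ 1.82 -1.52] tilt deg 27.07 dyaw -0.003 res [ 1.26 -1.02 -0.94  0.82 -0.34  0.12]
nom dx,dy [ 1.63 -0.31] tilt deg 22.09 dyaw 0.001 res [ 0.37 -0.32 -0.41  0.33  0.05 -0.04]
```

Run:
```python
from g import *; import pickle
from scipy.optimize import least_squares
d=pickle.load(open("c0.pkl","rb"));c1=pickle.load(open("c1.pkl","rb"))
def dark(img,uv,r=2):
    u,v=map(int,np.round(uv));g=img.astype(np.uint8).mean(2).astype(np.float32)
    k=8;W=cv2.resize(g[v-5:v+6,u-5:u+6],None,fx=k,fy=k,interpolation=cv2.INTER_CUBIC);W=cv2.GaussianBlur(W,(0,0),4)
    m=int(5.5*k);s=W[m-12:m+13,m-12:m+13];y,x=np.unravel_index(s.argmin(),s.shape);return [u-5+(m-12+x+.5)/k-.5,v-5+(m-12+y+.5)/k-.5]
seeds=dict(scene=(np.array([[254,70],[223,93],[167,50],[195,27]])/3.333+[250,180]-.35),top=((np.array([[441,187],[427,258],[388,250],[403,180]])-[333.3,0])/3.333+[270,150]-.35))
L=[]
for n,sd in seeds.items():
    p=np.array([dark(d[n]["img"],q) for q in sd]);P=onz(d[n],p,8);D=np.linalg.norm(P-np.roll(P,-1,0),axis=1);print(n,(p-sd).round(2).tolist(),"sides",D.round(1),"centre",P.mean(0).round(1))
s=np.array([dark(c1["img"],np.array(q)/12+[255,240]-.46) for q in([522,227],[385,347],[291,86])]);print("screws",s.round(2).tolist())
for lx,ly in((78,42),(76,40),(74,38),(72,40),(72,36),(70,38)):
    Q=np.array([[lx/2,ly/2,8],[lx/2,-ly/2,8],[-lx/2,ly/2,8]]);M0,m0=mouth(556.7,-174.6,-.193,np.radians(15.3))
    f=lambda k:(proj(c1,m0+M0.apply([k[0],k[1],0])+R.from_euler("ZY",[-.197+k[3],-k[2]]).apply(Q))-s).ravel()
    q=least_squares(lambda k:np.r_[f(k),k[3]/.02],[0,0,.267,0]);print(lx,ly,"dx,dy",q.x[:2].round(2),"tilt",np.degrees(q.x[2]).round(2),"dyaw",q.x[3].round(3),"res",f(q.x).round(2))
```

```text
scene [[-0.17, 0.04], [0.13, 0.26], [-0.32, -0.09], [0.28, -0.19]] sides [37.4 72.  37.9 72.6] centre [457.   94.4   8. ]
top [[-0.28, -0.44], [-0.45, 0.13], [-0.12, 0.15], [-0.25, -0.59]] sides [72.8 37.9 72.5 38. ] centre [454.9  91.9   8. ]
screws [[298.06, 258.44], [286.69, 268.56], [278.81, 246.81]]
78 42 dx,dy [ 1.73 -0.85] tilt 21.86 dyaw -0.001 res [ 0.65 -0.62 -0.56  0.57 -0.1   0.01]
76 40 dx,dy [ 1.61 -0.4 ] tilt 20.47 dyaw -0.001 res [ 0.35 -0.34 -0.25  0.29 -0.1   0.03]
74 38 dx,dy [1.48 0.05] tilt 18.98 dyaw -0.001 res [ 0.05 -0.06  0.05  0.02 -0.11  0.04]
72 40 dx,dy [ 1.53 -0.18] tilt 17.98 dyaw 0.003 res [ 0.14 -0.28 -0.39  0.38  0.27 -0.12]
72 36 dx,dy [1.33 0.51] tilt 17.37 dyaw -0.002 res [-0.26  0.22  0.36 -0.25 -0.11  0.05]
70 38 dx,dy [1.38 0.27] tilt 16.3 dyaw 0.003 res [-0.17 -0.   -0.09  0.1   0.28 -0.1 ]
```

The screws give a cover tilt of about 17.7° in the hand, equal to the tool's tilt less its grasp offset. The picture gives the box 15.3 ± 0.7°. That is too close to the limit, so I'll probe: firm grip, small clear-off, set the tilt, touch, then read height and moment.

{"op": "play_rows", "data": {"plan": [[-0.5, 0, 2.5, 0.012, 0.058, 0, -0.4], [0, 0, 0, 0, 0, 0, -0.4], [0.1, 0, -1, 0, 0, 0, -0.4]], "grip_force": 100}}

```text
time_s: 9.67
eef_pos: [545.3, -173.7, 107.2]
ee_rot: [0.13, 0.095, 0.987, -0.014]
force: [-4.1, 1.8, 2.6]
grip_width: 0.616
```

```bash
python3 st.py
```

```text
t 9.6667 p [ 545.31 -173.68  107.24] F mouth [-3.57  0.97  3.65] tau mouth [0.09  0.48  0.051] rot err mouth [ 0.0015  0.0008 -0.0078] d mouth [ 0.27  0.05 -1.85] w 0.616
```

{"op": "play_rows", "data": {"plan": [[0.1, 0, -0.6, 0, 0, 0, -0.4]]}}

```text
time_s: 9.75
eef_pos: [545.5, -173.7, 106.7]
ee_rot: [0.131, 0.095, 0.987, -0.014]
force: [-4.3, -0.0, 7.5]
grip_width: 0.62
```

```bash
python3 st.py
```

```text
t 9.75 p [ 545.46 -173.69  106.68] F mouth [-2.13 -0.88  8.36] tau mouth [-0.067  0.165 -0.055] rot err mouth [ 0.0016  0.0021 -0.0081] d mouth [ 0.26  0.03 -1.27] w 0.62
```

{"op": "play_rows", "data": {"plan": [[0.1, 0, -0.6, 0, 0, 0, -0.4]]}}

```text
time_s: 9.83
eef_pos: [545.5, -173.7, 106.3]
ee_rot: [0.132, 0.095, 0.987, -0.015]
force: [-6.5, 0.7, 9.3]
grip_width: 0.616
```

```bash
python3 st.py
```

```text
t 9.8333 p [ 545.54 -173.74  106.35] F mouth [-3.87 -0.6  10.66] tau mouth [0.028 0.274 0.009] rot err mouth [ 0.0017  0.0037 -0.0082] d mouth [ 0.27  0.06 -0.92] w 0.616
```

At this tilt the contact is soft (8 N/mm) and bears at +45 mm, the far end, starting 1.9 mm above the flush height. So flush is about 0.042 rad more. Setting that.

{"op": "play_rows", "data": {"plan": [[-0.5, 0, 1.5, -0.008, -0.04, 0.003, -0.4], [0, 0, 0, 0, 0, 0, -0.4], [0.1, 0, -1, 0, 0, 0, -0.4]], "grip_force": 60}}

```text
time_s: 10.08
eef_pos: [544.6, -173.5, 106.2]
ee_rot: [0.153, 0.093, 0.984, -0.016]
force: [-0.4, -0.4, -0.1]
grip_width: 0.616
```

```bash
python3 st.py
```

```text
t 10.0833 p [ 544.61 -173.46  106.17] F mouth [-0.3  -0.44  0.02] tau mouth [-0.007  0.157 -0.018] rot err mouth [ 0.0007  0.0471 -0.0107] d mouth [ 1.25 -0.03 -1.01] w 0.616
```

{"op": "play_rows", "data": {"plan": [[0.1, 0, -0.6, 0, 0, 0, -0.4]]}}

```text
time_s: 10.17
eef_pos: [544.6, -173.4, 105.4]
ee_rot: [0.153, 0.094, 0.984, -0.016]
force: [-6.5, 2.7, 10.4]
grip_width: 0.621
```

```bash
python3 st.py
```

```text
t 10.1667 p [ 544.55 -173.39  105.36] F mouth [-3.93  1.37 11.87] tau mouth [0.388 0.51  0.111] rot err mouth [ 0.0006  0.0466 -0.0104] d mouth [ 1.53 -0.08 -0.24] w 0.621
```

{"op": "play_rows", "data": {"plan": [[0.1, 0, -0.5, 0, 0, 0, -0.4]]}}

```text
time_s: 10.25
eef_pos: [544.6, -173.4, 105.3]
ee_rot: [0.152, 0.093, 0.984, -0.016]
force: [-10.5, 2.1, 15.9]
grip_width: 0.616
```

```bash
python3 st.py
```

```text
t 10.25 p [ 544.58 -173.36  105.29] F mouth [-6.2  -0.07 18.08] tau mouth [0.24  0.981 0.011] rot err mouth [ 0.0005  0.0461 -0.0106] d mouth [ 1.52 -0.12 -0.17] w 0.616
```

Contact is now stiff and the centre of pressure is within 6 mm of the middle, so the cover is flush. Easing to about 10 N, then one last look.

{"op": "play_rows", "data": {"plan": [[0, 0, -0.3, 0, 0, 0, -0.4]]}}

```text
time_s: 10.33
eef_pos: [544.6, -173.4, 105.4]
ee_rot: [0.152, 0.093, 0.984, -0.016]
force: [-3.8, 0.3, 7.0]
grip_width: 0.62
```

```bash
python3 st.py
python3 - <<'E'
from g import *
import pickle
cs=[optics.capture("scene") for _ in range(10)];c=cs[0];im=np.mean([k["img"] for k in cs],0).astype(np.uint8)
pickle.dump(dict(c,img=im),open("c2.pkl","wb"))
a=cv2.resize(im[240:290,255:315],None,fx=12,fy=12,interpolation=cv2.INTER_CUBIC)
cv2.imwrite("pics/a10.png",cv2.convertScaleAbs(a,alpha=1.4))
E
python3 st.py
```

```text
t 10.3333 p [ 544.58 -173.38  105.41] F mouth [-1.83 -0.44  7.7 ] tau mouth [0.13  0.458 0.054] rot err mouth [ 0.0006  0.0458 -0.0108] d mouth [ 1.49 -0.1  -0.28] w 0.62
t 10.8333 p [ 544.58 -173.37  105.38] F mouth [-2.63  0.33  9.03] tau mouth [0.112 0.569 0.037] rot err mouth [ 0.0005  0.0458 -0.0108] d mouth [ 1.49 -0.11 -0.25] w 0.614
```

View pics/a10.png

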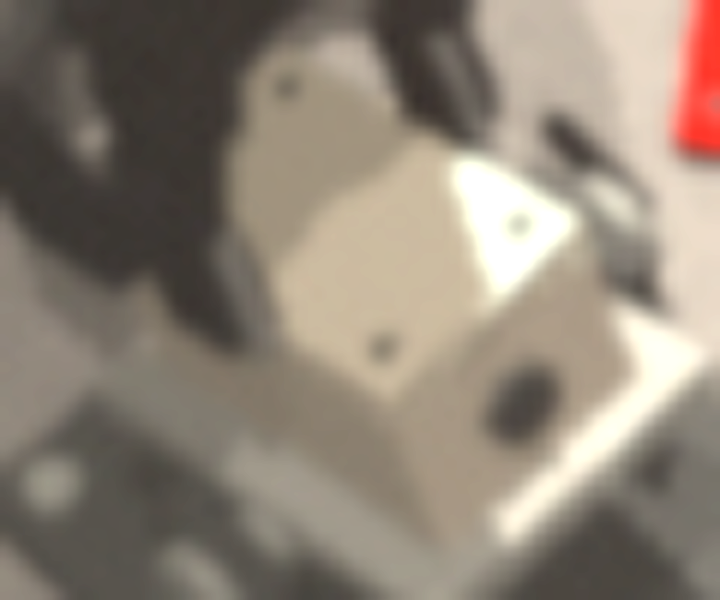

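The force holds steady at about 9 N. The cover's corner (390,400) lines up with the box edge running down to (440,545), and there is no step or gap at the far end. Handing in.

```bash
python3 -c "
from rig import ctrl;print(ctrl.finish_job())"; python3 st.py
```

```text
the job is handed in; nothing more can be done
None
the job is handed in; nothing more can be done
```

I picked up the oblong white cover, tilted it to the mouth of the small grey box, and handed in at about 10.8 s, still gripping it. It was pressed on at about 9 N along the normal, and nothing was moved except the cover.

**Last checks:**
- **Press:** steady over 0.5 s (7.7 to 9.0 N).
- **Flushness:** contact was stiff, and the centre of pressure was within about 6 mm of mid-cover when I pressed at 18 N. The last picture shows no gap or step at the far end.
- **Position:** I estimate the centre is within about 1–2 mm of the mouth's along x and y. The scene camera and the tool position were the only sources, because the wrist hid the top view.

**What disagreed or went wrong:**
- **Tilt:** the rim picture gave 15.3 ± 0.7°, while the contact probing gave about 16.7°. I used the contact value, which puts the two about 0.025 rad apart, inside the 0.045 limit.
- **Not seen:** the near end of the cover was hidden behind the finger, so its flushness is only inferred from the contact forces.
- **Overshoot:** one test push briefly reached about 50 N, against the 80 N failure limit, before I eased off. If the limit of 40 N on pressing with the arm or gripper body counts a push through the cover, that push exceeded it.

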